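# Change the dust filter of the gas unit from a packed case

## Task

The sooty dust filter on the blue gas unit is used up and the white spare lies at the bottom of the open case, under the yellow meter and the black probe handle. Clear the meter and the handle onto the green mat, put the sooty filter in the white tray, fit the white one in the unit's cradle in its place, then lay the meter and the handle back in the case, each flat and face up in the slot it came from. Set things down, do not drop them, and leave the printer and the pliers alone.

Things in the scene. Friction and masses are not known exactly. Their poses are not given: they have to be found in the camera images.
- case: Black open case, red latches, fixed, 230 (x) x 226 (y) mm, rim 74 high. Origin: centre of underside, z up. In its grey insert a well along y, 100 mm wide (|x| < 50), 212 long, floor at z 12, holds the white filter. Above it two equal slots along x, centred at y +50 and -50, 56 wide, 216 long, floor z 62, sides 10 high; across the well they have neither floor nor sides, leaving room for fingers.
- unit: Blue gas unit, black corners, fixed, 250 (x) x 150 (y) mm. Origin: centre of underside, z up. On its grey deck (z 85) an open cradle for one filter lying along x over the origin, filter centre at z 105. Black cheeks 14 high beside the end caps (54 apart in y, at |x| = 59 to 83) and steel end brackets 15 high (180 apart in x) keep it; the middle is free for fingers.
- mat: Green mat for parking things, 240 mm (x) x 210 mm (y), 3 mm thick, fixed flat on the bench. Origin at the centre of its underside. The meter and the handle fit on it side by side along x.
- tray: White shallow tray for used filters, 104 mm (x) x 210 mm (y), 20 mm high, walls and floor 4 mm thick, fixed. Origin at the centre of its underside. A filter fits in lying along y.
- meter: Yellow handheld meter with dark face, screen and keys, 184 mm long (x), 44 mm wide (y), 30 mm high, 250 g. Origin at the centre of its underside, z up out of its face. At the start it lies along one of the case's slots, bridging the well 10 mm above the white filter.
- handle: Black moulded probe handle with a red collar, grip 156 mm long (x), 40 mm wide (y), 30 mm high, 280 g; a steel stub (14 mm in diameter) stands out 22 mm at its +x end and a brass barb 14 mm at its -x end. Origin at the centre of the grip's underside, z up. At the start it lies along the other slot of the case, bridging the well.
- fresh_filter: Fresh filter with white body, at the start in the well of the case, crossing under the meter and the handle; it cannot be lifted before both are away. Round body 36 mm in diameter, 124 long, between blue square end caps (40 x 40, 18 thick): 160 long over all, 150 g, does not roll. Origin at its centre, 20 mm above what it lies on; x along its length. Take it across the body at mid-length.
- used_filter: Used filter with sooty dark brown body, at the start in the unit's cradle. Round body 36 mm in diameter, 124 long, between blue square end caps (40 x 40, 18 thick): 160 long over all, 150 g, does not roll. Origin at its centre, 20 mm above what it lies on; x along its length. Take it across the body at mid-length.
- printer: Black and blue portable printer, 80 mm (x) x 108 mm (y) x 40 mm high, loose, beside the work. Origin at the centre of its underside. Not to be moved.
- pliers: Pliers with red grips, 150 mm long (x), 60 mm wide, 12 mm high, loose, beside the work. Origin under the pivot, jaws to +x. Not to be moved.

How it is judged:
By the outcome, as a careful person would: the job done as asked, in the order asked, and still so for the second after the job is handed in, with the robot touching nothing.
It also fails if it takes over 144 s, if anything falls off the work surface, if the arm or the gripper's body presses on something with over 40 N, if the wrist force passes 120 N, or if a joint passes its speed limit or range.

## Robot

A 6-joint arm with a two-finger parallel gripper is mounted at the origin on the work surface. World frame = base frame: x ahead of the robot, y to its left, z up, the work surface at z = 0. Lengths are in m, angles in degrees, forces in N, time in s.
With the tool pointing down it reaches from about 0.375 to 0.9 m from the base axis. Payload 3.1 kg.
Tool frame: the origin (TCP) lies at the very end of the fingers, on their centre line; the grasp point (between the pads) lies 19 mm behind it; z points along the fingers, y is the line along which they close (so a half turn about z gives the same grasp; the last joint's range is limited). The gripper opens to 87 mm and grips with 3 to 60 N. Pads are 19 mm wide; open, the fingers measure 117 mm over their backs; the gripper's body (75 mm by 190 mm) begins 51 mm behind the grasp point.
Start: joints at [64.429, 30.224, 82.088, -0, 67.689, -10.227], TCP at [0.165, 0.603, 0.223] pointing down, gripper open.
Joint ranges: [-176.69, 176.69], [-43.24, 126.21], [12.49, 139.97], [-82, 262], [0, 151.66], [-163.58, 163.58]. Speed limits (degrees/s): [159.86, 159.86, 180, 180, 180, 180].

## Interface

Orientations are given as a 3x3 rotation matrix whose columns are the frame's x, y, z axes.
In Python, from rig import readout, cams, bot gives the robot as it stands.
- The arm moves only by the shell command python3 -m inch 'ROWS'. ROWS is JSON, a list of rows, each a list of 5 numbers: the shift along the world's x, y, z in cm, then the turn about the world's z in degrees, then the finger opening in cm, from 0 to 8.7. In form: [[dx, dy, dz, twist, fingers], ...]. A call has 1 to 10 rows; each row is the pose to reach, as a shift and turn from the pose commanded when the call began; what a row does not reach only later rows make up. A row lasts 1/12 s, in which the tool goes at most 41.7 mm and 7.16 degrees, less where a joint would pass 70% of its speed; a pose out of reach is approached as far as the arm can. A call with a gripper value outside its range is refused whole. The fingers move at their own pace and stop on an object; the grip force is fixed at half the most. Time passes only in rows, so rows that repeat a pose let the fingers close. It gives the time, the measured TCP pose, the force, the opening and the grip force at its end, in the units of the state.
- readout.read_state(): the state, without advancing time (a new reading comes with each control period).
- cams.capture(name): name is "scene" or "top"; returns a dict with "image" (480x640x3 uint8, blue, green, red), "intrinsics" (3x3 intrinsics, pixels), "xyz" and "rotation" of the camera in the world. Camera axes: x right, y down, z forward; pixel columns grow to the right and rows downward; lengths in m; the calibration is good to about 2 mm. A picture is of the moment at which its call begins. There is no depth.
- bot.hand_in(): hands the job in; it is judged then, once.
The state is a dict: "time_s": time; "joint_positions": joint angles; "qvel": joint speeds; "tau": joint torques, N m; "position": TCP position; "tcp_rot": TCP orientation; "force": force on the tool from outside, world axes, zero at the start; "moment": the same for the moment, N m; "opening": opening from 0.0 (shut) to 1.0 (fully open); "grasp_force": force on a finger pad.
Only numpy, scipy, OpenCV 4.12 (cv2) and the standard library are available. Lean on these libraries where they do the work, as an engineer would, in place of code of your own. Each camera call takes 0.05 s, during which the arm holds its last target. There are 200 camera calls.

## Working session

There is one attempt and no reset: what is moved stays moved. The work goes in short steps, Python scripts to look and compute and a shell command to move; the robot and the scene stay as the last step left them, time stands still between calls to the robot, and variables do not carry over. Pictures are saved under pics/ and viewed, at most 14 in all, crops included, and the job is handed in when it is done.

```bash
ls; mkdir -p pics
cat > h.py <<'E'
import cv2,numpy as np,json
from rig import readout,cams,bot
def snap(n,f):
    c=cams.capture(n); cv2.imwrite('pics/'+f+'.png',c['image'])
    np.savez('pics/'+f+'.npz',K=c['intrinsics'],t=c['xyz'],R=c['rotation']); return c
def w(f,u,v,z):
    d=np.load('pics/'+f+'.npz'); r=np.array(d['R'])@np.linalg.inv(d['K'])@np.array([u,v,1.]); t=np.array(d['t'])
    return t+r*(z-t[2])/r[2]
E
python3 - <<'E'
from h import *
for n in('top','scene'):
    c=snap(n,n+'0');print(c['intrinsics'],c['xyz'],c['rotation'])
s=readout.read_state();print(s)
E
```

```text
pics
[[523.86797512   0.         317.20151961]
 [  0.         523.86797512 243.71880601]
 [  0.           0.           1.        ]] [0.50186338 0.00601144 1.26210749] [[ 0.02059561 -0.99790875  0.06126948]
 [-0.9997309  -0.02121004 -0.00939482]
 [ 0.0106747  -0.0610595  -0.99807705]]
[[520.88298738   0.         314.82027483]
 [  0.         520.88298738 233.28861223]
 [  0.           0.           1.        ]] [1.2777619  0.28625751 0.74159984] [[-0.38073606  0.60822657 -0.69649155]
 [ 0.92465291  0.2442747  -0.29214187]
 [-0.00755319 -0.75524189 -0.65540266]]
{'time_s': 0.1, 'joint_positions': array([ 6.44295521e+01,  3.02742903e+01,  8.21488740e+01, -1.60527651e-03,
        6.76914750e+01, -1.02278430e+01]), 'qvel': array([-0.0094333 ,  0.00335391, -0.12617348, -0.00737561, -0.08185477,
        0.04623757]), 'tau': array([-1.59513197e-04, -4.40982163e+01, -1.77149999e+01,  6.34869095e-02,
        5.33777545e-02, -5.93767527e-05]), 'position': array([0.16506009, 0.60211547, 0.22166348]), 'tcp_rot': array([[-9.64363619e-01,  2.64579108e-01, -8.40218312e-04],
       [ 2.64580236e-01,  9.64361966e-01, -1.81604820e-03],
       [ 3.29786172e-04, -1.97363597e-03, -9.99997998e-01]]), 'force': array([ 0.31229408, -0.2086933 , -0.35128817]), 'moment': array([-0.01804299, -0.00158511,  0.03461632]), 'grasp_force': 0.0, 'opening': 1.0014677264036638}
```

View pics/top0.png

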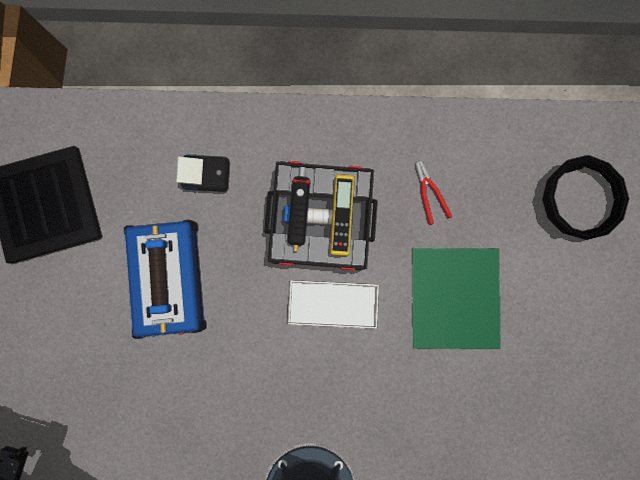

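View pics/scene0.png

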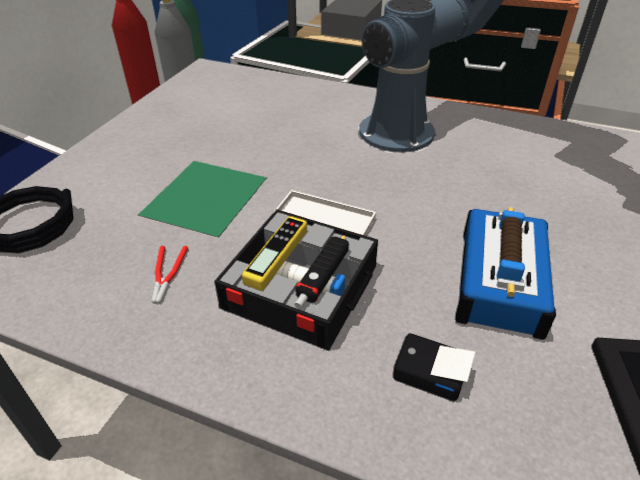

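The top view has world +x up and +y left. The case is around (320,215), the handle at (299,212), the meter at (343,215), the unit at (163,280), the tray at (333,305) and the mat at (456,298). Next I'll enlarge the case and the unit.

Run:
```python
import cv2
a=cv2.imread('pics/top0.png')
for n,(u,v,x,y) in dict(case=(258,152,130,120),unit=(115,210,120,135)).items():
    k=6 if n=='case' else 4.4
    b=cv2.resize(a[v:v+y,u:u+x],None,fx=k,fy=k,interpolation=cv2.INTER_CUBIC)
    for i in range(0,x,10): 
        cv2.line(b,(int(i*k),0),(int(i*k),6),(0,0,255),1); cv2.putText(b,str(u+i),(int(i*k),16),0,.38,(0,255,255),1)
    for i in range(0,y,10): 
        cv2.line(b,(0,int(i*k)),(6,int(i*k)),(0,0,255),1); cv2.putText(b,str(v+i),(8,int(i*k)+4),0,.38,(0,255,255),1)
    cv2.imwrite(f'pics/c_{n}.png',b); print(b.shape)
```

```text
(720, 780, 3)
(594, 528, 3)
```

View pics/c_case.png

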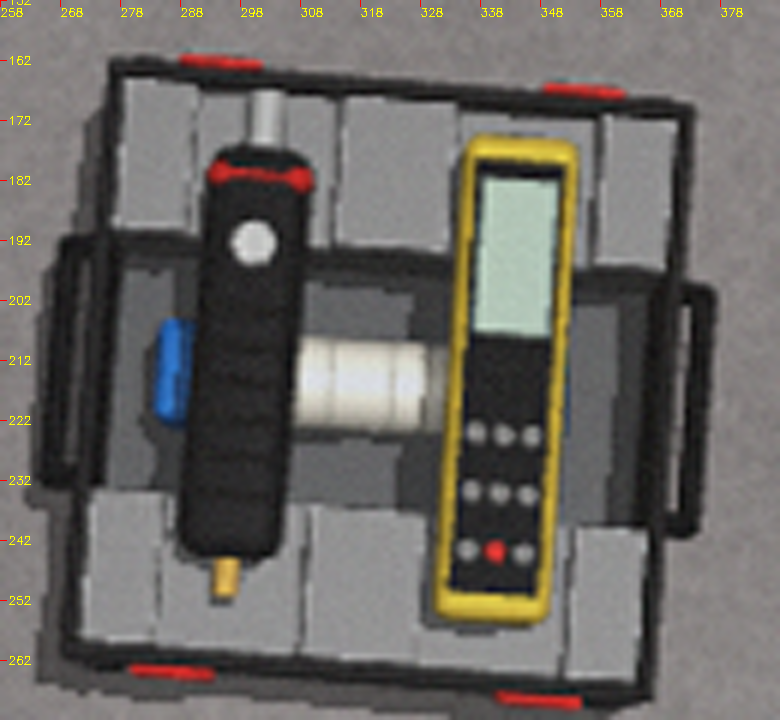

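View pics/c_unit.png

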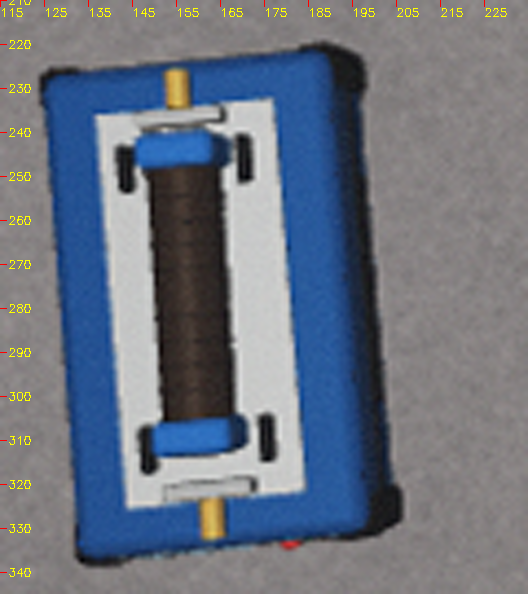

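```bash
cat > m.py <<'E'
from h import *
C=lambda x,y,z:w('top0',258+x/6,152+y/6,z)
U=lambda x,y,z:w('top0',115+x/4.4,210+y/4.4,z)
def show(n,P,ax=None):
    P=np.array(P)[:,:2]; print(n,'c',P.mean(0).round(4),'sides',[round(np.linalg.norm(P[i]-P[(i+1)%len(P)])*1e3,1) for i in range(len(P))],
      'ang',[round(float(np.degrees(np.arctan2(*(P[i]-P[(i+1)%len(P)])[::-1]))),1) for i in range(len(P))])
show('case',[C(112,62,.074),C(693,105,.074),C(650,698,.074),C(62,652,.074)])
show('meter',[C(466,138,.092),C(578,142,.092),C(548,620,.092),C(437,612,.092)])
show('grip',[C(205,152,.085),C(308,155,.085),C(280,555,.085),C(180,552,.085)])
show('stub-barb',[C(268,92,.077),C(225,598,.077)])
show('cheeks',[U(125.5,169.5,.099),U(243.5,158.5,.099),U(267.5,436.5,.099),U(148.5,450,.099)])
show('used',[U(137,134,.125),U(221,129,.125),U(243,452,.125),U(154,455,.125)])
show('usedaxis',[U(182,165,.123),U(200,420,.123)])
show('fcap',[C(160,320,.052),C(154,418,.052)])
show('fright',[C(568,360,.052),C(566,430,.052)])
T=lambda u,v,z:w('top0',u,v,z)
show('tray',[T(290,281,.02),T(378.5,285,.02),T(377,328,.02),T(288,325,.02)])
show('mat',[T(412.5,248.5,.003),T(499,248,.003),T(500,348.5,.003),T(413,348.5,.003)])
E
python3 m.py
```

```text
case c [ 0.6408 -0.0131] sides [np.float64(222.7), np.float64(227.3), np.float64(222.8), np.float64(226.1)] ang [87.0, -3.3, -93.3, 176.7]
meter c [ 0.64   -0.0606] sides [np.float64(42.2), np.float64(180.3), np.float64(41.5), np.float64(178.8)] ang [89.2, -2.6, -92.9, 177.6]
grip c [0.6478 0.0386] sides [np.float64(38.9), np.float64(151.9), np.float64(37.5), np.float64(151.7)] ang [89.6, -2.7, -90.5, 177.8]
stub-barb c [0.6522 0.0376] sides [np.float64(193.7), np.float64(193.7)] ang [-3.5, 176.5]
cheeks c [0.4881 0.3414] sides [np.float64(59.4), np.float64(140.0), np.float64(59.6), np.float64(141.1)] ang [96.6, 7.1, -82.4, -173.0]
used c [0.4938 0.3378] sides [np.float64(41.3), np.float64(158.8), np.float64(43.4), np.float64(157.6)] ang [94.7, 6.1, -86.9, -174.7]
usedaxis c [0.4937 0.3373] sides [np.float64(125.6), np.float64(125.6)] ang [6.3, -173.7]
fcap c [0.6448 0.0727] sides [np.float64(38.2), np.float64(38.2)] ang [-2.1, 177.9]
fright c [ 0.6381 -0.0861] sides [np.float64(27.3), np.float64(27.3)] ang [-0.7, 179.3]
tray c [ 0.4348 -0.0469] sides [np.float64(209.6), np.float64(101.1), np.float64(209.7), np.float64(103.3)] ang [88.6, -1.2, -90.8, 178.8]
mat c [ 0.4556 -0.3419] sides [np.float64(209.4), np.float64(240.3), np.float64(208.2), np.float64(238.7)] ang [91.5, 0.5, -88.9, -179.2]
```

The measured sizes match the given ones: case 223x227, meter 42x180, mat 240x209 and tray 102x210. I'll move to above the meter.

```bash
python3 -m inch '[[23,-33,0,6,8.7],[23,-33,0,6,8.7],[23,-33,0,6,8.7],[23,-33,0,6,8.7],[23,-33,0,6,8.7],[23,-33,0,6,8.7],[23,-33,0,6,8.7],[23,-33,0,6,8.7],[23,-33,0,6,8.7],[23,-33,0,6,8.7]]'; python3 -m inch '[[24,-33.4,0,6,6.5],[24,-33.4,0,6,6.5],[24,-33.4,0,6,6.5],[24,-33.4,0,6,6.5],[24,-33.4,0,6,6.5],[24,-33.4,0,6,6.5],[24,-33.4,0,6,6.5],[24,-33.4,0,6,6.5],[24,-33.4,0,6,6.5],[24,-33.4,0,6,6.5]]'
```

```text
time_s: 0.93
position: [0.3969, 0.2698, 0.2224]
tcp_rot: [[-0.986, 0.164, 0.0], [0.164, 0.986, -0.001], [-0.001, -0.001, -1.0]]
force: [0.3, 0.7, 0.3]
opening: 1.001
grasp_force: 0.0
time_s: 1.77
position: [0.6362, -0.0637, 0.222]
tcp_rot: [[-0.998, 0.059, -0.0], [0.059, 0.998, -0.0], [0.0, -0.0, -1.0]]
force: [-0.1, 0.1, 0.8]
opening: 0.745
grasp_force: 0.0
```

```bash
python3 -m inch '[[0.4,0,-3,0,6.5],[0.4,0,-7,0,6.5],[0.4,0,-10,0,6.5],[0.4,0,-10,0,6.5],[0.4,0,-10,0,6.5]]'
python3 - <<'E'
from h import *
snap('top','t1');snap('scene','s1')
a=cv2.imread('pics/t1.png')[150:280,258:388];b=cv2.imread('pics/s1.png')[190:350,200:400]
cv2.imwrite('pics/v1.png',np.hstack([cv2.resize(a,(400,400),interpolation=2),cv2.resize(b,(400,400),interpolation=2)]))
print(readout.read_state()['position'])
E
```

```text
time_s: 2.18
position: [0.6377, -0.0609, 0.1206]
tcp_rot: [[-0.998, 0.058, -0.005], [0.058, 0.998, 0.001], [0.005, 0.001, -1.0]]
force: [1.4, -0.2, 0.9]
opening: 0.746
grasp_force: 0.0
[ 0.64070231 -0.06145158  0.12426365]
```

View pics/v1.png

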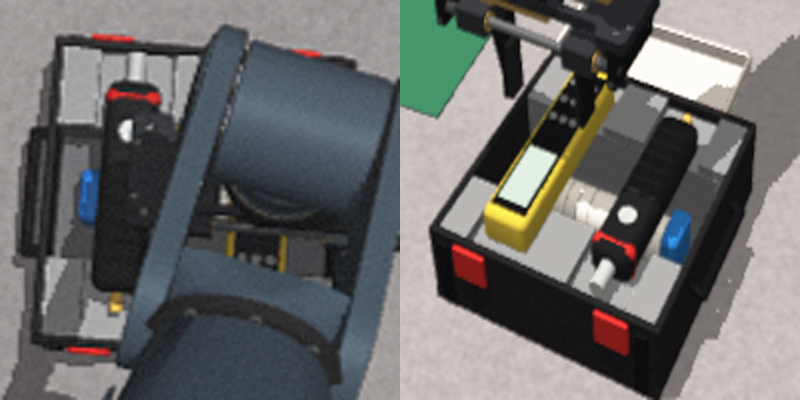

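In the scene crop, the fingers straddle the meter, at about (510,70) and (585,110), above the well. I'll descend and grip.

```bash
python3 -m inch '[[0,0,-2,0,6.5],[0,0,-4,0,6.5],[0,0,-5.5,0,6.5],[0,0,-6.2,0,6.5],[0,0,-6.2,0,6.5],[0,0,-6.2,0,3.5],[0,0,-6.2,0,3.5],[0,0,-6.2,0,3.5],[0,0,-6.2,0,3.5],[0,0,-6.2,0,3.5]]';python3 -m inch '[[0,0,0,0,3.5],[0,0,0,0,3.5],[0,0,0,0,3.5]]'
```

```text
time_s: 3.12
position: [0.6402, -0.0609, 0.0618]
tcp_rot: [[-0.998, 0.058, 0.002], [0.058, 0.998, 0.0], [-0.002, 0.0, -1.0]]
force: [-0.7, 2.8, 4.0]
opening: 0.503
grasp_force: 30.0
time_s: 3.37
position: [0.6402, -0.061, 0.0618]
tcp_rot: [[-0.998, 0.058, 0.002], [0.058, 0.998, 0.0], [-0.002, 0.0, -1.0]]
force: [0.1, 1.4, 6.7]
opening: 0.502
grasp_force: 30.0
```

Gripped at 43.8 mm, which is the meter's width. But the fingertips are level with its underside, so I'll regrasp 7 mm higher to leave room over the mat.

```bash
python3 -m inch '[[0,0,0,0,6],[0,0,0,0,6],[0,0,0,0,6],[0,0,0.7,0,6],[0,0,0.7,0,6],[0,0,0.7,0,3.5],[0,0,0.7,0,3.5],[0,0,0.7,0,3.5],[0,0,0.7,0,3.5],[0,0,0.7,0,3.5]]';python3 -m inch '[[0,0,0,0,3.5],[0,0,0.5,0,3.5],[0,0,2,0,3.5],[0,0,4.5,0,3.5],[0,0,7.5,0,3.5],[0,0,10,0,3.5],[0,0,10,0,3.5],[0,0,10,0,3.5]]'
```

```text
time_s: 4.2
position: [0.6392, -0.0612, 0.0675]
tcp_rot: [[-0.998, 0.058, -0.0], [0.058, 0.998, 0.0], [0.0, 0.0, -1.0]]
force: [-0.1, 0.7, 0.7]
opening: 0.502
grasp_force: 30.0
time_s: 4.87
position: [0.64, -0.0615, 0.1688]
tcp_rot: [[-0.998, 0.058, 0.003], [0.058, 0.998, -0.001], [-0.003, -0.001, -1.0]]
force: [-0.3, -0.9, -3.6]
opening: 0.503
grasp_force: 30.0
```

```bash
python3 -m inch '[[-3,-4,0,0,3.5],[-7,-12,0,3.3,3.5],[-10,-19,0,3.3,3.5],[-13,-24,0,3.3,3.5],[-15,-28,0,3.3,3.5],[-17,-31.5,0,3.3,3.5],[-18.4,-33.4,0,3.3,3.5],[-18.4,-33.4,0,3.3,3.5],[-18.4,-33.4,0,3.3,3.5],[-18.4,-33.4,0,3.3,3.5]]';python3 -m inch '[[0,0,-3,0,3.5],[0,0,-6,0,3.5],[0,0,-9,0,3.5],[0,0,-11,0,3.5],[0,0,-12.5,0,3.5],[0,0,-13.5,0,3.5],[0,0,-14,0,3.5],[0,0,-14,0,3.5],[0,0,-14,0,3.5]]'
```

```text
time_s: 5.7
position: [0.4512, -0.4011, 0.1653]
tcp_rot: [[-1.0, 0.006, -0.003], [0.006, 1.0, -0.002], [0.003, -0.002, -1.0]]
force: [0.8, -0.1, -2.1]
opening: 0.506
grasp_force: 30.0
time_s: 6.45
position: [0.4554, -0.3952, 0.0274]
tcp_rot: [[-1.0, 0.001, -0.0], [0.001, 1.0, 0.0], [0.0, 0.0, -1.0]]
force: [-0.3, 0.2, -2.1]
opening: 0.504
grasp_force: 30.0
```

```bash
python3 -m inch '[[0,0,-0.6,0,3.5],[0,0,-1.1,0,3.5],[0,0,-1.4,0,3.5],[0,0,-1.6,0,3.5],[0,0,-1.75,0,3.5],[0,0,-1.85,0,3.5],[0,0,-1.85,0,3.5],[0,0,-1.85,0,3.5]]'
```

```text
time_s: 7.12
position: [0.4554, -0.3954, 0.0091]
tcp_rot: [[-1.0, 0.001, 0.0], [0.001, 1.0, -0.0], [-0.0, -0.0, -1.0]]
force: [0.5, -0.1, -2.8]
opening: 0.501
grasp_force: 30.0
```

```bash
python3 -m inch '[[0,0,-0.05,0,3.5],[0,0,-0.1,0,3.5],[0,0,-0.1,0,3.5]]'
```

```text
time_s: 7.37
position: [0.4555, -0.3955, 0.0084]
tcp_rot: [[-1.0, 0.001, 0.0], [0.001, 1.0, -0.0], [-0.0, -0.0, -1.0]]
force: [0.6, 0.4, 0.7]
opening: 0.502
grasp_force: 30.0
```

```bash
python3 -m inch '[[0,0,0,0,6],[0,0,0,0,6],[0,0,0,0,6],[0,0,1,0,6],[0,0,4,0,6],[0,0,8,0,6],[0,0,12,0,6],[0,0,16,0,6],[0,0,16,0,6]]';python3 -m inch '[[10,21,0,-1.6,6],[10,21,0,-1.6,6],[10,21,0,-1.6,6],[10,21,0,-1.6,6],[10,21,0,-1.6,6],[10,21,0,-1.6,6],[10,21,0,-1.6,6]]';python3 -m inch '[[9.3,22.3,0,-1.7,6.2],[9.3,22.3,0,-1.7,6.2],[9.3,22.3,0,-1.7,6.2],[9.3,22.3,0,-1.7,6.2],[9.3,22.3,0,-1.7,6.2],[9.3,22.3,0,-1.7,6.2],[9.3,22.3,0,-1.7,6.2],[9.3,22.3,0,-1.7,6.2],[9.3,22.3,0,-1.7,6.2]]'
python3 - <<'E'
from h import *
snap('scene','s2');snap('top','t2')
a=cv2.imread('pics/t2.png')[235:360,400:510];b=cv2.imread('pics/s2.png')[120:360,120:420]
cv2.imwrite('pics/v2.png',np.hstack([cv2.resize(a,(330,375),interpolation=2),cv2.resize(b,(469,375),interpolation=2)]))
print(readout.read_state()['position'])
E
```

```text
time_s: 8.12
position: [0.459, -0.3996, 0.1775]
tcp_rot: [[-1.0, 0.0, 0.011], [0.0, 1.0, -0.014], [-0.011, -0.014, -1.0]]
force: [1.2, -1.4, 0.1]
opening: 0.689
grasp_force: 0.0
time_s: 8.7
position: [0.5568, -0.1802, 0.1687]
tcp_rot: [[-1.0, 0.023, 0.001], [0.023, 1.0, 0.002], [-0.001, 0.002, -1.0]]
force: [0.5, -0.4, 0.1]
opening: 0.689
grasp_force: 0.0
time_s: 9.45
position: [0.648, 0.0369, 0.1681]
tcp_rot: [[-0.998, 0.058, -0.0], [0.058, 0.998, -0.001], [0.0, -0.001, -1.0]]
force: [0.0, -0.1, -0.2]
opening: 0.71
grasp_force: 0.0
[0.64786117 0.0359666  0.16812517]
```

View pics/v2.png

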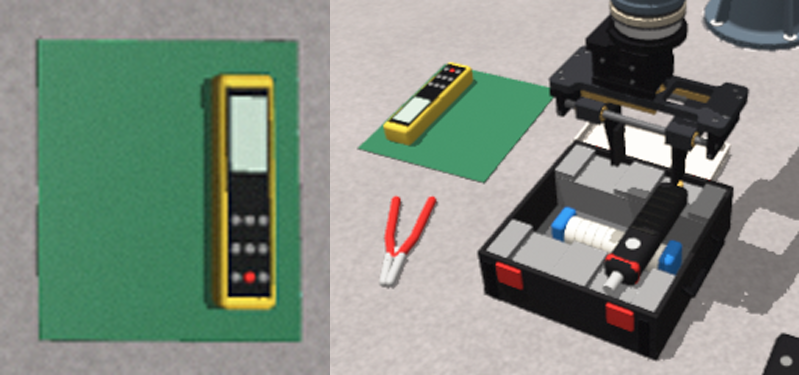

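The meter lies on the mat face up at about (245,190), and the handle is still in its slot. Next I'll go down to the handle.

```bash
python3 -m inch '[[0,0.15,-3,0,6.2],[0,0.15,-6,0,6.2],[0,0.15,-8.5,0,6.2],[0,0.15,-10,0,6.2],[0,0.15,-10,0,6.2],[0,0.15,-10,0,3],[0,0.15,-10,0,3],[0,0.15,-10,0,3],[0,0.15,-10,0,3],[0,0.15,-10,0,3]]';python3 -m inch '[[0,0,0,0,3],[0,0,0,0,3],[0,0,0,0,3]]'
```

```text
time_s: 10.38
position: [0.6493, 0.039, 0.0696]
tcp_rot: [[-0.998, 0.058, 0.003], [0.058, 0.998, -0.0], [-0.003, -0.0, -1.0]]
force: [-0.3, -0.7, 2.5]
opening: 0.456
grasp_force: 30.0
time_s: 10.63
position: [0.6493, 0.039, 0.0696]
tcp_rot: [[-0.998, 0.058, 0.003], [0.058, 0.998, -0.001], [-0.003, -0.0, -1.0]]
force: [-0.6, -1.1, 5.1]
opening: 0.458
grasp_force: 30.0
```

```bash
python3 -m inch '[[0,0,0.5,0,3],[0,0,2,0,3],[0,0,5,0,3],[0,0,8,0,3],[0,0,10,0,3],[0,0,10,0,3],[0,0,10,0,3]]';python3 -m inch '[[-3,-4,0,0,3],[-7,-10,0,3.3,3],[-10,-16,0,3.3,3],[-13,-21,0,3.3,3],[-16,-26,0,3.3,3],[-18,-30,0,3.3,3],[-19.6,-32.9,0,3.3,3],[-19.6,-32.9,0,3.3,3],[-19.6,-32.9,0,3.3,3],[-19.6,-32.9,0,3.3,3]]';python3 -m inch '[[0,0,-3,0,3],[0,0,-6,0,3],[0,0,-9,0,3],[0,0,-11,0,3],[0,0,-12.5,0,3],[0,0,-13.5,0,3],[0,0,-14,0,3],[0,0,-14,0,3],[0,0,-14,0,3]]'
```

```text
time_s: 11.22
position: [0.6485, 0.0394, 0.1686]
tcp_rot: [[-0.998, 0.058, 0.001], [0.058, 0.998, -0.0], [-0.001, 0.0, -1.0]]
force: [-0.4, 0.2, -3.0]
opening: 0.455
grasp_force: 30.0
time_s: 12.05
position: [0.4487, -0.2944, 0.1659]
tcp_rot: [[-1.0, 0.005, -0.004], [0.005, 1.0, -0.0], [0.004, -0.0, -1.0]]
force: [2.0, -0.0, -2.6]
opening: 0.457
grasp_force: 30.0
time_s: 12.8
position: [0.4524, -0.2896, 0.0279]
tcp_rot: [[-1.0, 0.001, -0.0], [0.001, 1.0, 0.0], [0.0, 0.0, -1.0]]
force: [0.6, 0.6, -1.7]
opening: 0.458
grasp_force: 30.0
```

```bash
python3 -m inch '[[0,0,-0.6,0,3],[0,0,-1.1,0,3],[0,0,-1.4,0,3],[0,0,-1.55,0,3],[0,0,-1.6,0,3],[0,0,-1.65,0,3],[0,0,-1.7,0,3],[0,0,-1.7,0,3],[0,0,-1.7,0,3]]'
```

```text
time_s: 13.55
position: [0.4524, -0.2899, 0.0111]
tcp_rot: [[-1.0, 0.001, 0.0], [0.001, 1.0, -0.0], [-0.0, -0.0, -1.0]]
force: [0.9, -0.6, -2.1]
opening: 0.456
grasp_force: 30.0
```

```bash
python3 -m inch '[[0,0,-0.07,0,3],[0,0,-0.14,0,3],[0,0,-0.14,0,3]]'
```

```text
time_s: 13.8
position: [0.4525, -0.2899, 0.0106]
tcp_rot: [[-1.0, 0.001, 0.0], [0.001, 1.0, -0.001], [-0.0, -0.001, -1.0]]
force: [-1.5, -0.1, 5.1]
opening: 0.456
grasp_force: 30.0
```

```bash
python3 -m inch '[[0,0,0,0,5.5],[0,0,0,0,5.5],[0,0,0,0,5.5],[0,0,1,0,5.5],[0,0,4,0,5.5],[0,0,8,0,5.5],[0,0,12,0,5.5],[0,0,17,0,5.5],[0,0,17,0,5.5],[0,0,17,0,5.5]]';python3 -m inch '[[4,31,0,3,5.5],[4,31,0,3,5.5],[4,31,0,3,5.5],[4,31,0,3,5.5],[4,31,0,3,5.5],[4,31,0,3,5.5],[4,31,0,3,5.5],[4,31,0,3,5.5],[4,31,0,3,5.5],[4,31,0,3,5.5]]';python3 -m inch '[[0,31.8,0,3.3,5.5],[0,31.8,0,3.3,5.5],[0,31.8,0,3.3,5.5],[0,31.8,0,3.3,5.5],[0,31.8,0,3.3,5.5],[0,31.8,0,3.3,5.5],[0,31.8,0,3.3,5.5],[0,31.8,0,3.3,5.5],[0,31.8,0,3.3,5.5],[0,31.8,0,3.3,5.5]]'
python3 - <<'E'
from h import *
snap('top','t3');snap('scene','s3')
a=cv2.imread('pics/t3.png')[150:350,258:510];b=cv2.imread('pics/s3.png')[150:350,430:580]
cv2.imwrite('pics/v3.png',np.hstack([cv2.resize(a,(504,400),interpolation=2),cv2.resize(b,(296,400),interpolation=2)]))
print(readout.read_state()['position'])
E
```

```text
time_s: 14.63
position: [0.4543, -0.2915, 0.184]
tcp_rot: [[-1.0, 0.001, 0.007], [0.0, 1.0, -0.007], [-0.007, -0.007, -1.0]]
force: [-0.7, -0.2, 0.3]
opening: 0.636
grasp_force: 0.0
time_s: 15.47
position: [0.4911, 0.0215, 0.1783]
tcp_rot: [[-0.998, -0.055, -0.003], [-0.055, 0.998, 0.0], [0.003, 0.0, -1.0]]
force: [-0.2, 0.0, 0.4]
opening: 0.63
grasp_force: 0.0
time_s: 16.3
position: [0.4923, 0.3377, 0.1784]
tcp_rot: [[-0.994, -0.11, -0.001], [-0.11, 0.994, -0.002], [0.002, -0.001, -1.0]]
force: [0.0, -1.3, 0.0]
opening: 0.632
grasp_force: 0.0
[0.49229685 0.33609839 0.17868875]
```

View pics/v3.png

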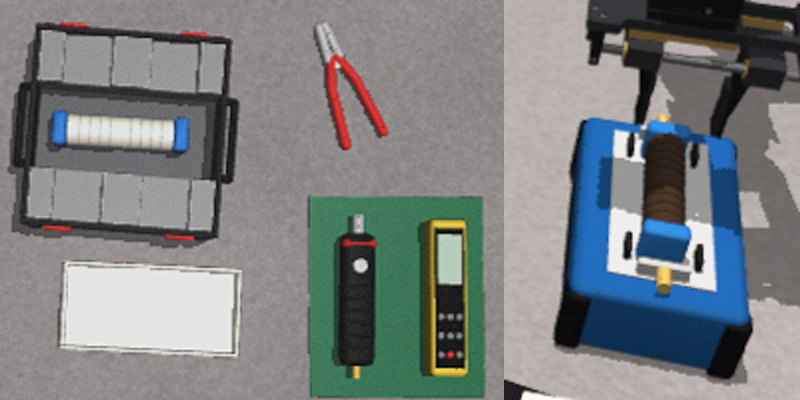

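Both parts lie on the mat. The fresh filter in the well runs from (54,128) to (187,135) in the 2x crop. The gripper is over the sooty filter.

```bash
python3 -m inch '[[0.15,0.15,-3,0,5.5],[0.15,0.15,-6,0,5.5],[0.15,0.15,-8,0,5.5],[0.15,0.15,-8.8,0,5.5],[0.15,0.15,-8.8,0,5.5],[0.15,0.15,-8.8,0,2.5],[0.15,0.15,-8.8,0,2.5],[0.15,0.15,-8.8,0,2.5],[0.15,0.15,-8.8,0,2.5],[0.15,0.15,-8.8,0,2.5]]';python3 -m inch '[[0,0,0,0,2.5],[0,0,0,0,2.5],[0,0,0,0,2.5],[0,0,0,0,2.5]]'
python3 - <<'E'
from h import *
P=[w('top0',285,150+128/2,.05),w('top0',351.5,150+135/2,.05)]
print(np.mean(P,0),np.linalg.norm(P[0]-P[1]),np.degrees(np.arctan2(*(P[0]-P[1])[1::-1])))
E
```

```text
time_s: 17.23
position: [0.4949, 0.3404, 0.0932]
tcp_rot: [[-0.994, -0.109, 0.003], [-0.109, 0.994, 0.002], [-0.003, 0.001, -1.0]]
force: [0.4, -0.0, 4.9]
opening: 0.403
grasp_force: 30.0
time_s: 17.57
position: [0.4949, 0.3404, 0.0932]
tcp_rot: [[-0.994, -0.109, 0.003], [-0.109, 0.994, 0.002], [-0.003, 0.001, -1.0]]
force: [-0.2, 0.2, 6.2]
opening: 0.404
grasp_force: 30.0
[ 0.64148192 -0.00653073  0.05      ] 0.1548878575888953 88.22223605098233
```

The grip rode up 3 mm on the round body, so I'll reopen, go lower and check the height.

```bash
python3 -m inch '[[0,0,0,0,5.5],[0,0,0,0,5.5],[0,0,0,0,5.5],[0,0,0,0,5.5]]';python3 -m inch '[[0,0,-0.1,0,5.5],[0,0,-0.2,0,5.5],[0,0,-0.2,0,5.5]]'; python3 -m inch '[[0,0,0,0,2.5],[0,0,0,0,2.5],[0,0,0,0,2.5],[0,0,0,0,2.5],[0,0,0,0,2.5],[0,0,0,0,2.5],[0,0,0,0,2.5]]'
```

```text
time_s: 17.9
position: [0.4934, 0.3395, 0.0913]
tcp_rot: [[-0.994, -0.109, -0.001], [-0.109, 0.994, -0.001], [0.001, -0.001, -1.0]]
force: [0.1, -0.2, -0.1]
opening: 0.601
grasp_force: 0.0
time_s: 18.15
position: [0.4935, 0.3396, 0.0892]
tcp_rot: [[-0.994, -0.109, -0.001], [-0.109, 0.994, -0.0], [0.001, -0.0, -1.0]]
force: [0.7, -0.1, -0.4]
opening: 0.632
grasp_force: 0.0
time_s: 18.73
position: [0.4939, 0.3398, 0.0897]
tcp_rot: [[-0.994, -0.109, 0.0], [-0.109, 0.994, 0.0], [-0.0, 0.0, -1.0]]
force: [-0.9, 0.5, -0.5]
opening: 0.405
grasp_force: 30.0
```

```bash
python3 -m inch '[[0,0,0.5,0,2.5],[0,0,2,0,2.5],[0,0,5,0,2.5],[0,0,8,0,2.5],[0,0,8,0,2.5],[0,0,8,0,2.5]]';python3 -m inch '[[-3,-20,0,-49,2.5],[-3,-20,0,-49,2.5],[-3,-20,0,-49,2.5],[-3,-20,0,-49,2.5],[-3,-20,0,-49,2.5],[-3,-20,0,-49,2.5],[-3,-20,0,-49,2.5],[-3,-20,0,-49,2.5],[-3,-20,0,-49,2.5]]';python3 -m inch '[[-3.4,-18.7,0,-48.5,2.5],[-3.4,-18.7,0,-48.5,2.5],[-3.4,-18.7,0,-48.5,2.5],[-3.4,-18.7,0,-48.5,2.5],[-3.4,-18.7,0,-48.5,2.5],[-3.4,-18.7,0,-48.5,2.5],[-3.4,-18.7,0,-48.5,2.5],[-3.4,-18.7,0,-48.5,2.5],[-3.4,-18.7,0,-48.5,2.5],[-3.4,-18.7,0,-48.5,2.5]]'
```

```text
time_s: 19.23
position: [0.4949, 0.3402, 0.1716]
tcp_rot: [[-0.994, -0.109, 0.004], [-0.109, 0.994, 0.002], [-0.004, 0.001, -1.0]]
force: [-0.1, -0.1, -1.8]
opening: 0.406
grasp_force: 30.0
time_s: 19.98
position: [0.4628, 0.1394, 0.1686]
tcp_rot: [[-0.736, 0.677, -0.003], [0.677, 0.736, -0.0], [0.002, -0.002, -1.0]]
force: [-0.4, 0.1, -1.7]
opening: 0.402
grasp_force: 30.0
time_s: 20.82
position: [0.4297, -0.0467, 0.1694]
tcp_rot: [[0.017, 1.0, -0.001], [1.0, -0.017, 0.0], [0.0, -0.001, -1.0]]
force: [0.2, 0.0, -1.5]
opening: 0.403
grasp_force: 30.0
```

Down to 2 cm above the tray floor, then slowly.

```bash
python3 -m inch '[[0,0,-3,0,2.5],[0,0,-6,0,2.5],[0,0,-9,0,2.5],[0,0,-11.5,0,2.5],[0,0,-13,0,2.5],[0,0,-14,0,2.5],[0,0,-14,0,2.5],[0,0,-14,0,2.5]]'; python3 -m inch '[[0,0,-0.6,0,2.5],[0,0,-1.1,0,2.5],[0,0,-1.5,0,2.5],[0,0,-1.8,0,2.5],[0,0,-1.95,0,2.5],[0,0,-1.95,0,2.5]]'
```

```text
time_s: 21.48
position: [0.4298, -0.0468, 0.0292]
tcp_rot: [[0.019, 1.0, -0.001], [1.0, -0.019, 0.0], [0.0, -0.001, -1.0]]
force: [-0.4, 0.3, -1.1]
opening: 0.404
grasp_force: 30.0
time_s: 21.98
position: [0.4297, -0.0473, 0.01]
tcp_rot: [[0.022, 1.0, -0.0], [1.0, -0.022, 0.0], [0.0, -0.0, -1.0]]
force: [0.3, 0.0, -1.9]
opening: 0.409
grasp_force: 30.0
```

```bash
python3 -m inch '[[0,0,-0.06,0,2.5],[0,0,-0.12,0,2.5],[0,0,-0.12,0,2.5]]'; python3 -m inch '[[0,0,-0.06,0,2.5],[0,0,-0.06,0,2.5]]'
```

```text
time_s: 22.23
position: [0.4299, -0.0473, 0.009]
tcp_rot: [[0.022, 1.0, 0.0], [1.0, -0.022, -0.0], [-0.0, 0.0, -1.0]]
force: [-0.7, 0.3, -2.0]
opening: 0.405
grasp_force: 30.0
time_s: 22.4
position: [0.43, -0.0474, 0.0086]
tcp_rot: [[0.022, 1.0, 0.0], [1.0, -0.022, -0.0], [-0.0, 0.0, -1.0]]
force: [-0.6, 0.3, 1.0]
opening: 0.406
grasp_force: 30.0
```

```bash
python3 -m inch '[[0,0,0,0,4.5],[0,0,0,0,4.5],[0,0,0,0,4.5],[0,0,1,0,4.5],[0,0,4,0,4.5],[0,0,8,0,4.5],[0,0,12,0,4.5],[0,0,12,0,4.5]]';python3 -m inch '[[21.15,4.1,0,-1,5.5],[21.15,4.1,0,-1,5.5],[21.15,4.1,0,-1,5.5],[21.15,4.1,0,-1,5.5],[21.15,4.1,0,-1,5.5],[21.15,4.1,0,-1,5.5],[21.15,4.1,0,-1,5.5],[21.15,4.1,0,-1,5.5]]'
python3 - <<'E'
from h import *
snap('top','t4');snap('scene','s4')
a=cv2.imread('pics/t4.png')[150:350,250:400];b=cv2.imread('pics/s4.png')[150:350,200:400]
cv2.imwrite('pics/v4.png',np.hstack([cv2.resize(a,(375,500),interpolation=2),cv2.resize(b,(425,500),interpolation=2)]))
print(readout.read_state()['position'])
E
```

```text
time_s: 23.07
position: [0.4335, -0.0485, 0.134]
tcp_rot: [[0.021, 1.0, 0.012], [1.0, -0.021, -0.005], [-0.004, 0.012, -1.0]]
force: [0.8, -0.5, 0.4]
opening: 0.515
grasp_force: 0.0
time_s: 23.73
position: [0.6397, -0.006, 0.1272]
tcp_rot: [[0.039, 0.999, -0.004], [0.999, -0.039, 0.0], [0.0, -0.004, -1.0]]
force: [-1.3, -0.0, 0.3]
opening: 0.63
grasp_force: 0.0
[ 0.63873382 -0.00629731  0.12757435]
```

View pics/v4.png

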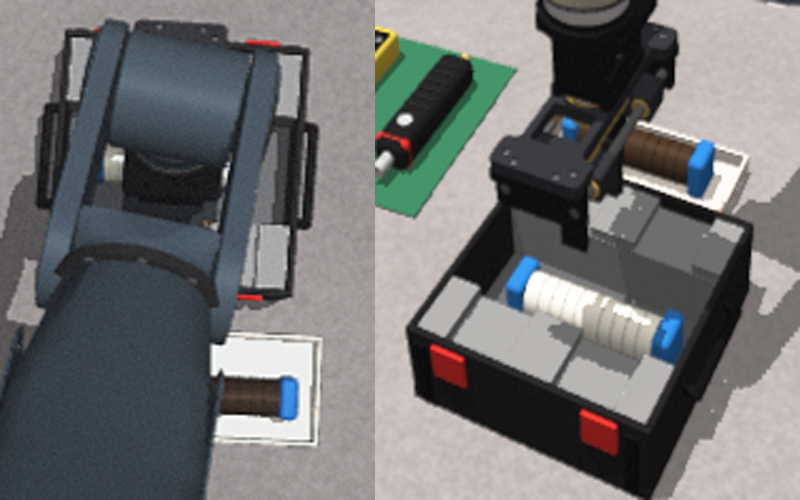

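The sooty filter lies flat in the tray, and the gripper is centred over the white filter. I'll descend into the well.

```bash
python3 -m inch '[[0.1,0,-3,0,5.5],[0.1,0,-6,0,5.5],[0.1,0,-8.5,0,5.5],[0.1,0,-10,0,5.5],[0.1,0,-10.6,0,5.5],[0.1,0,-11,0,5.5],[0.1,0,-11,0,5.5],[0.1,0,-11,0,5.5]]'
```

```text
time_s: 24.5
position: [0.6427, -0.0066, 0.0195]
tcp_rot: [[0.04, 0.999, 0.001], [0.999, -0.04, -0.0], [-0.0, 0.001, -1.0]]
force: [-0.3, 0.3, 0.3]
opening: 0.633
grasp_force: 0.0
```

```bash
python3 -m inch '[[-0.1,0,-0.25,0,5.5],[-0.1,0,-0.25,0,5.5],[-0.1,0,-0.25,0,2.5],[-0.1,0,-0.25,0,2.5],[-0.1,0,-0.25,0,2.5],[-0.1,0,-0.25,0,2.5],[-0.1,0,-0.25,0,2.5],[-0.1,0,-0.25,0,2.5],[-0.1,0,-0.25,0,2.5]]'
```

```text
time_s: 25.25
position: [0.6421, -0.0064, 0.0162]
tcp_rot: [[0.039, 0.999, 0.002], [0.999, -0.039, -0.0], [-0.0, 0.002, -1.0]]
force: [2.3, 0.2, 1.1]
opening: 0.405
grasp_force: 30.0
```

```bash
python3 - <<'E'
from m import U,show
show('br',[U(180,124,.1),U(210,479,.1)])
E
python3 -m inch '[[0,0,0.5,0,2.5],[0,0,2,0,2.5],[0,0,5,0,2.5],[0,0,9,0,2.5],[0,0,13,0,2.5],[0,0,15,0,2.5],[0,0,15,0,2.5],[0,0,15,0,2.5]]';python3 -m inch '[[-8,17,0,-41,2.5],[-8,17,0,-41,2.5],[-8,17,0,-41,2.5],[-8,17,0,-41,2.5],[-8,17,0,-41,2.5],[-8,17,0,-41,2.5],[-8,17,0,-41,2.5],[-8,17,0,-41,2.5]]';python3 -m inch '[[-7.3,17.6,0,-40,2.5],[-7.3,17.6,0,-40,2.5],[-7.3,17.6,0,-40,2.5],[-7.3,17.6,0,-40,2.5],[-7.3,17.6,0,-40,2.5],[-7.3,17.6,0,-40,2.5],[-7.3,17.6,0,-40,2.5],[-7.3,17.6,0,-40,2.5],[-7.3,17.6,0,-40,2.5],[-7.3,17.6,0,-40,2.5]]'
```

```text
case c [ 0.6408 -0.0131] sides [np.float64(222.7), np.float64(227.3), np.float64(222.8), np.float64(226.1)] ang [87.0, -3.3, -93.3, 176.7]
meter c [ 0.64   -0.0606] sides [np.float64(42.2), np.float64(180.3), np.float64(41.5), np.float64(178.8)] ang [89.2, -2.6, -92.9, 177.6]
grip c [0.6478 0.0386] sides [np.float64(38.9), np.float64(151.9), np.float64(37.5), np.float64(151.7)] ang [89.6, -2.7, -90.5, 177.8]
stub-barb c [0.6522 0.0376] sides [np.float64(193.7), np.float64(193.7)] ang [-3.5, 176.5]
cheeks c [0.4881 0.3414] sides [np.float64(59.4), np.float64(140.0), np.float64(59.6), np.float64(141.1)] ang [96.6, 7.1, -82.4, -173.0]
used c [0.4938 0.3378] sides [np.float64(41.3), np.float64(158.8), np.float64(43.4), np.float64(157.6)] ang [94.7, 6.1, -86.9, -174.7]
usedaxis c [0.4937 0.3373] sides [np.float64(125.6), np.float64(125.6)] ang [6.3, -173.7]
fcap c [0.6448 0.0727] sides [np.float64(38.2), np.float64(38.2)] ang [-2.1, 177.9]
fright c [ 0.6381 -0.0861] sides [np.float64(27.3), np.float64(27.3)] ang [-0.7, 179.3]
tray c [ 0.4348 -0.0469] sides [np.float64(209.6), np.float64(1
[... 159 characters left out ...]
.2), np.float64(238.7)] ang [91.5, 0.5, -88.9, -179.2]
br c [0.4893 0.3419] sides [np.float64(178.6), np.float64(178.6)] ang [7.0, -173.0]
time_s: 25.92
position: [0.6412, -0.0062, 0.1668]
tcp_rot: [[0.039, 0.999, 0.001], [0.999, -0.039, -0.0], [-0.0, 0.001, -1.0]]
force: [-0.2, -0.4, -1.7]
opening: 0.405
grasp_force: 30.0
time_s: 26.58
position: [0.5597, 0.1637, 0.1637]
tcp_rot: [[0.683, 0.731, -0.005], [0.731, -0.683, -0.001], [-0.004, -0.003, -1.0]]
force: [0.0, 0.4, -1.3]
opening: 0.407
grasp_force: 30.0
time_s: 27.42
position: [0.4891, 0.3382, 0.1654]
tcp_rot: [[0.993, 0.117, -0.001], [0.117, -0.993, -0.001], [-0.001, 0.0, -1.0]]
force: [0.1, -0.3, -1.2]
opening: 0.407
grasp_force: 30.0
```

Brackets give the cradle centre (0.489,0.342), 179 mm apart, which matches. I'll descend to just above it and look.

```bash
python3 -m inch '[[0,0.25,-1.5,0,2.5],[0,0.25,-3,0,2.5],[0,0.25,-4.5,0,2.5],[0,0.25,-5.2,0,2.5],[0,0.25,-5.2,0,2.5],[0,0.25,-5.2,0,2.5]]'
python3 - <<'E'
from h import *
snap('top','t5');snap('scene','s5')
a=cv2.imread('pics/t5.png')[210:345,105:215];b=cv2.imread('pics/s5.png')[190:340,440:570]
cv2.imwrite('pics/v5.png',np.hstack([cv2.resize(a,(400,491),interpolation=2),cv2.resize(b,(400,491),interpolation=2)]))
print(readout.read_state()['position'])
E
```

```text
time_s: 27.92
position: [0.4888, 0.3416, 0.1137]
tcp_rot: [[0.993, 0.117, -0.0], [0.117, -0.993, -0.0], [-0.0, 0.0, -1.0]]
force: [0.2, 0.1, -1.7]
opening: 0.408
grasp_force: 30.0
[0.48929166 0.34219734 0.11470662]
```

View pics/v5.png

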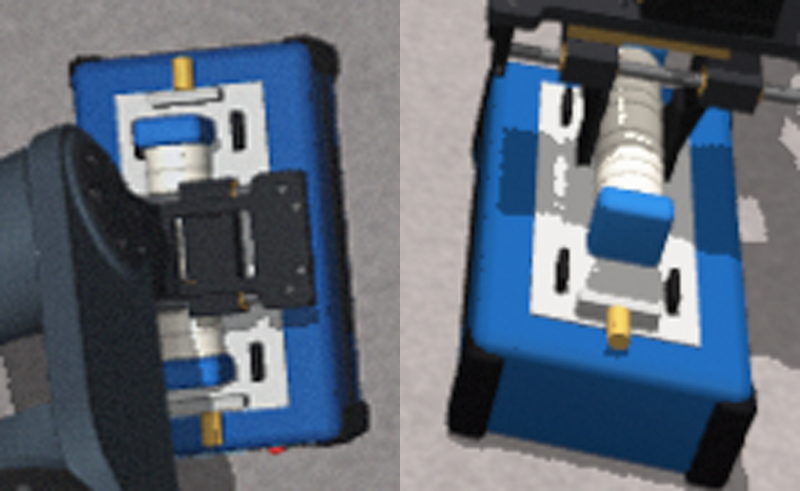

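Run:
```python
from h import *
f=lambda x,y:w('t5',105+x/3.636,210+y/3.636,.150)
for p in [(134,120),(213,116),(213,140),(136,144),(170,385),(232,382)]:
    d=f(*p)[:2]-np.array([.4887,.3416]); a=np.radians(7); print(p,(np.array([[np.cos(a),np.sin(a)],[-np.sin(a),np.cos(a)]])@d*1e3).round(1))
print(readout.read_state()['position'])
```

```text
(134, 120) [77.6 16.2]
(213, 116) [ 75.3 -29.6]
(213, 140) [ 61.3 -28.5]
(136, 144) [63.5 16.2]
(170, 385) [-77.5   8.1]
(232, 382) [-79.4 -27.6]
[0.48929166 0.34219734 0.11470662]
```

Run:
```python
from h import *
d=np.load('pics/s5.npz')
def pr(lx,ly,z):
    a=np.radians(7);p=np.array([.4887+lx*np.cos(a)-ly*np.sin(a),.3416+lx*np.sin(a)+ly*np.cos(a),z])
    q=d['K']@(d['R'].T@(p-d['t']));q=q[:2]/q[2];return ((q-[440,190])*400/130*[1,491/150/(400/130)]).round(0)
for n,p in dict(capTL=(80,-20,.15),capTR=(80,20,.15),capBL=(80,-20,.11),capBR=(80,20,.11),chL=(71,-29.5,.099),chR=(71,29.5,.099),br=(95,0,.1)).items():print(n,pr(*p))
```

```text
capTL [  826. -1376.]
capTR [ -344. -1360.]
capBL [  826. -1378.]
capBR [ -344. -1362.]
chL [ 1301. -1388.]
chR [ -667. -1361.]
br [  199. -1365.]
```

Local lengths need metres; fixing.

Run:
```python
from h import *
d=np.load('pics/s5.npz')
def pr(lx,ly,z):
    lx/=1e3;ly/=1e3;a=np.radians(7);p=np.array([.4887+lx*np.cos(a)-ly*np.sin(a),.3416+lx*np.sin(a)+ly*np.cos(a),z])
    q=d['K']@(d['R'].T@(p-d['t']));q=q[:2]/q[2];return ((q-[440,190])*[400/130,491/150]).round(0)
for n,p in dict(capTL=(80,-20,.15),capTR=(80,20,.15),capBL=(80,-20,.11),capBR=(80,20,.11),chL=(71,-29.5,.099),chR=(71,29.5,.099),br=(95,0,.1)).items():print(n,pr(*p))
```

```text
capTL [198. 196.]
capTR [276. 210.]
capBL [182. 252.]
capBR [257. 266.]
chL [160. 252.]
chR [269. 273.]
br [215. 293.]
```

Predicted cap and cheek positions match the picture to about 2 mm, within the 7 mm play. I'll lower it in.

```bash
python3 -m inch '[[0,0,-0.6,0,2.5],[0,0,-1.1,0,2.5],[0,0,-1.6,0,2.5],[0,0,-2,0,2.5],[0,0,-2.2,0,2.5],[0,0,-2.3,0,2.5],[0,0,-2.35,0,2.5],[0,0,-2.35,0,2.5]]'; python3 -m inch '[[0,0,-0.05,0,2.5],[0,0,-0.1,0,2.5],[0,0,-0.1,0,2.5]]'
```

```text
time_s: 28.68
position: [0.4884, 0.3423, 0.0903]
tcp_rot: [[0.993, 0.118, -0.0], [0.118, -0.993, 0.0], [-0.0, -0.0, -1.0]]
force: [0.3, -0.8, -2.1]
opening: 0.402
grasp_force: 30.0
time_s: 28.93
position: [0.4884, 0.3422, 0.0894]
tcp_rot: [[0.993, 0.118, 0.0], [0.118, -0.993, 0.0], [0.0, -0.0, -1.0]]
force: [-0.1, -0.7, -1.4]
opening: 0.404
grasp_force: 30.0
```

```bash
python3 -m inch '[[0,0,-0.05,0,2.5],[0,0,-0.08,0,2.5],[0,0,-0.08,0,2.5]]'
```

```text
time_s: 29.18
position: [0.4885, 0.3423, 0.0891]
tcp_rot: [[0.993, 0.118, 0.001], [0.118, -0.993, 0.0], [0.001, -0.0, -1.0]]
force: [-0.7, -0.6, 3.1]
opening: 0.405
grasp_force: 30.0
```

```bash
python3 -m inch '[[0,0,0,0,5.5],[0,0,0,0,5.5],[0,0,0,0,5.5],[0,0,1,0,5.5],[0,0,3,0,5.5],[0,0,6,0,5.5],[0,0,9,0,5.5],[0,0,9,0,5.5]]';python3 -m inch '[[0,-31,0,-3.4,6],[0,-31,0,-3.4,6],[0,-31,0,-3.4,6],[0,-31,0,-3.4,6],[0,-31,0,-3.4,6],[0,-31,0,-3.4,6],[0,-31,0,-3.4,6],[0,-31,0,-3.4,6],[0,-31,0,-3.4,6]]';python3 -m inch '[[-3.6,-32.2,0,-3.4,6],[-3.6,-32.2,0,-3.4,6],[-3.6,-32.2,0,-3.4,6],[-3.6,-32.2,0,-3.4,6],[-3.6,-32.2,0,-3.4,6],[-3.6,-32.2,0,-3.4,6],[-3.6,-32.2,0,-3.4,6],[-3.6,-32.2,0,-3.4,6],[-3.6,-32.2,0,-3.4,6],[-3.6,-32.2,0,-3.4,6]]'
python3 - <<'E'
from h import *
snap('top','t6');snap('scene','s6')
a=cv2.imread('pics/t6.png')[210:345,115:235];b=cv2.imread('pics/s6.png')[190:340,440:570]
cv2.imwrite('pics/v6.png',np.hstack([cv2.resize(a,(400,450),interpolation=2),cv2.resize(b,(390,450),interpolation=2)]))
print(readout.read_state()['position'])
E
```

```text
time_s: 29.85
position: [0.4922, 0.3442, 0.1852]
tcp_rot: [[0.993, 0.118, 0.012], [0.118, -0.993, 0.005], [0.012, -0.004, -1.0]]
force: [1.7, 0.8, 0.8]
opening: 0.63
grasp_force: 0.0
time_s: 30.6
position: [0.4891, 0.0283, 0.179]
tcp_rot: [[0.999, 0.053, 0.001], [0.053, -0.999, -0.001], [0.001, 0.001, -1.0]]
force: [-0.8, 0.6, 0.1]
opening: 0.689
grasp_force: 0.0
time_s: 31.43
position: [0.4526, -0.2909, 0.1786]
tcp_rot: [[1.0, -0.003, 0.001], [-0.003, -1.0, 0.0], [0.001, -0.0, -1.0]]
force: [-0.8, 1.3, -0.4]
opening: 0.692
grasp_force: 0.0
[ 0.45224732 -0.28820168  0.17838044]
```

View pics/v6.png

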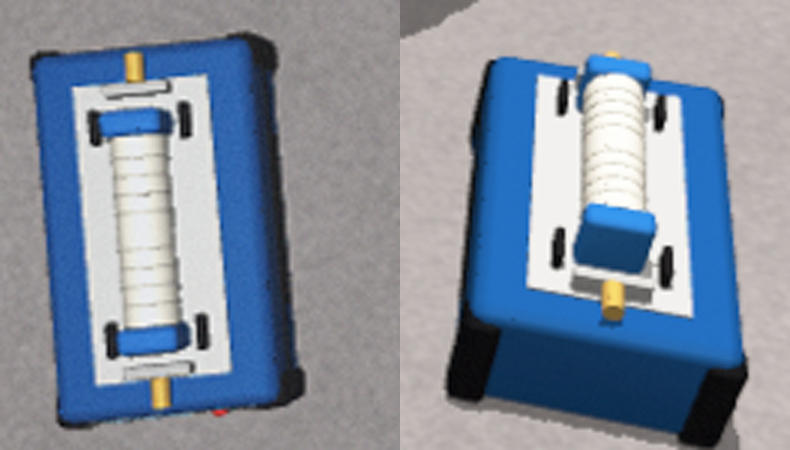

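The white filter sits level in the cradle, between the cheeks and the brackets. Next I'll pick up the handle.

```bash
python3 -m inch '[[0,-0.1,-4,0,6],[0,-0.1,-8,0,6],[0,-0.1,-11,0,6],[0,-0.1,-14,0,6],[0,-0.1,-15.5,0,6],[0,-0.1,-16.2,0,6],[0,-0.1,-16.5,0,6],[0,-0.1,-16.5,0,6],[0,-0.1,-16.5,0,6]]'
```

```text
time_s: 32.28
position: [0.4532, -0.2907, 0.0146]
tcp_rot: [[1.0, 0.0, 0.001], [0.0, -1.0, -0.001], [0.001, 0.001, -1.0]]
force: [0.1, 0.4, -0.1]
opening: 0.684
grasp_force: 0.0
```

```bash
python3 -m inch '[[0,0,-0.35,0,6],[0,0,-0.35,0,6],[0,0,-0.35,0,3],[0,0,-0.35,0,3],[0,0,-0.35,0,3],[0,0,-0.35,0,3],[0,0,-0.35,0,3],[0,0,-0.35,0,3],[0,0,-0.35,0,3]]';python3 -m inch '[[0,0,0.5,0,3],[0,0,2,0,3],[0,0,5,0,3],[0,0,9,0,3],[0,0,13,0,3],[0,0,16,0,3],[0,0,16,0,3],[0,0,16,0,3]]'
```

```text
time_s: 33.03
position: [0.4523, -0.2907, 0.0102]
tcp_rot: [[1.0, -0.001, -0.0], [-0.001, -1.0, 0.0], [-0.0, -0.0, -1.0]]
force: [-0.4, 1.7, 2.8]
opening: 0.455
grasp_force: 30.0
time_s: 33.7
position: [0.453, -0.2915, 0.1718]
tcp_rot: [[1.0, -0.001, 0.003], [-0.001, -1.0, -0.003], [0.003, 0.003, -1.0]]
force: [0.2, -0.4, -3.1]
opening: 0.458
grasp_force: 30.0
```

```bash
python3 -m inch '[[10,17,0,-1.6,3],[10,17,0,-1.6,3],[10,17,0,-1.6,3],[10,17,0,-1.6,3],[10,17,0,-1.6,3],[19.5,33,0,-3.2,3],[19.5,33,0,-3.2,3],[19.5,33,0,-3.2,3],[19.5,33,0,-3.2,3],[19.5,33,0,-3.2,3]]';python3 -m inch '[[0,0,0,0,3],[0,0,-2,0,3],[0,0,-4.5,0,3],[0,0,-6.5,0,3],[0,0,-7.2,0,3],[0,0,-7.2,0,3],[0,0,-7.2,0,3]]'
python3 - <<'E'
from h import *
snap('scene','s7')
b=cv2.imread('pics/s7.png')[190:350,200:400]
cv2.imwrite('pics/v7.png',cv2.resize(b,(625,500),interpolation=2))
print(readout.read_state()['position'])
E
```

```text
time_s: 34.53
position: [0.6476, 0.0442, 0.1668]
tcp_rot: [[0.999, -0.053, -0.003], [-0.053, -0.999, 0.003], [-0.003, -0.002, -1.0]]
force: [0.6, 0.7, -2.2]
opening: 0.455
grasp_force: 30.0
time_s: 35.12
position: [0.6465, 0.0387, 0.0969]
tcp_rot: [[0.998, -0.057, -0.003], [-0.057, -0.998, 0.0], [-0.003, -0.0, -1.0]]
force: [0.6, -0.5, -1.7]
opening: 0.459
grasp_force: 30.0
[0.64756066 0.03865888 0.09812401]
```

View pics/v7.png

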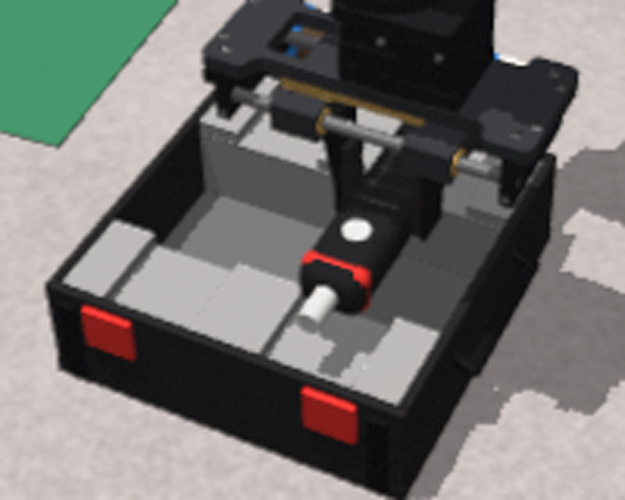

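The handle hangs level, in line with its slot (stub at (318,305), over the slot floor). I'll lower it.

```bash
python3 -m inch '[[0,0,-0.7,0,3],[0,0,-1.4,0,3],[0,0,-2,0,3],[0,0,-2.4,0,3],[0,0,-2.65,0,3],[0,0,-2.75,0,3],[0,0,-2.75,0,3]]'; python3 -m inch '[[0,0,-0.05,0,3],[0,0,-0.1,0,3],[0,0,-0.1,0,3]]'
```

```text
time_s: 35.75
position: [0.6472, 0.0393, 0.0702]
tcp_rot: [[0.998, -0.056, -0.001], [-0.056, -0.998, 0.0], [-0.001, -0.0, -1.0]]
force: [0.6, -1.1, -2.7]
opening: 0.456
grasp_force: 30.0
time_s: 36.0
position: [0.6475, 0.0392, 0.0697]
tcp_rot: [[0.998, -0.057, 0.0], [-0.057, -0.998, -0.0], [0.0, 0.0, -1.0]]
force: [-0.2, 0.3, -2.0]
opening: 0.458
grasp_force: 30.0
```

```bash
python3 -m inch '[[0,0,-0.06,0,3],[0,0,-0.1,0,3],[0,0,-0.1,0,3]]'
```

```text
time_s: 36.25
position: [0.6476, 0.0392, 0.0693]
tcp_rot: [[0.998, -0.057, 0.001], [-0.057, -0.998, -0.0], [0.001, 0.0, -1.0]]
force: [-1.2, 0.2, 1.9]
opening: 0.457
grasp_force: 30.0
```

```bash
python3 -m inch '[[0,0,0,0,6],[0,0,0,0,6],[0,0,0,0,6],[0,0,1,0,6],[0,0,4,0,6],[0,0,8,0,6],[0,0,11,0,6],[0,0,11,0,6]]';python3 -m inch '[[-10,-22,0,1.6,6],[-10,-22,0,1.6,6],[-10,-22,0,1.6,6],[-10,-22,0,1.6,6],[-10,-22,0,1.6,6],[-10,-22,0,1.6,6],[-10,-22,0,1.6,6]]';python3 -m inch '[[-9.2,-21.5,0,1.6,6.2],[-9.2,-21.5,0,1.6,6.2],[-9.2,-21.5,0,1.6,6.2],[-9.2,-21.5,0,1.6,6.2],[-9.2,-21.5,0,1.6,6.2],[-9.2,-21.5,0,1.6,6.2],[-9.2,-21.5,0,1.6,6.2],[-9.2,-21.5,0,1.6,6.2],[-9.2,-21.5,0,1.6,6.2]]'; python3 -m inch '[[0,0,-4,0,6.2],[0,0,-8,0,6.2],[0,0,-11,0,6.2],[0,0,-14,0,6.2],[0,0,-15,0,6.2],[0,0,-15,0,6.2],[0,0,-15,0,6.2]]'
```

```text
time_s: 36.92
position: [0.6524, 0.0388, 0.1869]
tcp_rot: [[0.998, -0.056, 0.015], [-0.056, -0.998, -0.002], [0.016, 0.001, -1.0]]
force: [0.3, -0.4, 0.7]
opening: 0.688
grasp_force: 0.0
time_s: 37.5
position: [0.5453, -0.1866, 0.179]
tcp_rot: [[0.999, -0.035, -0.0], [-0.035, -0.999, -0.003], [-0.0, 0.003, -1.0]]
force: [-0.8, -0.3, -1.0]
opening: 0.686
grasp_force: 0.0
time_s: 38.25
position: [0.4555, -0.3947, 0.1785]
tcp_rot: [[1.0, -0.001, -0.0], [-0.001, -1.0, 0.001], [-0.0, -0.001, -1.0]]
force: [-0.1, -0.1, -0.6]
opening: 0.713
grasp_force: 0.0
time_s: 38.83
position: [0.4562, -0.395, 0.029]
tcp_rot: [[1.0, 0.001, 0.0], [0.001, -1.0, 0.0], [0.0, -0.0, -1.0]]
force: [0.0, -0.7, 0.6]
opening: 0.712
grasp_force: 0.0
```

```bash
python3 -m inch '[[0,0,-1,0,6.2],[0,0,-1.8,0,6.2],[0,0,-1.9,0,6.2],[0,0,-1.9,0,3.5],[0,0,-1.9,0,3.5],[0,0,-1.9,0,3.5],[0,0,-1.9,0,3.5],[0,0,-1.9,0,3.5],[0,0,-1.9,0,3.5]]';python3 -m inch '[[0,0,0.5,0,3.5],[0,0,2,0,3.5],[0,0,5,0,3.5],[0,0,9,0,3.5],[0,0,13,0,3.5],[0,0,16,0,3.5],[0,0,16,0,3.5],[0,0,16,0,3.5]]'
```

```text
time_s: 39.58
position: [0.4555, -0.396, 0.01]
tcp_rot: [[1.0, -0.001, 0.0], [-0.001, -1.0, -0.0], [0.0, 0.0, -1.0]]
force: [-0.9, 0.8, 2.7]
opening: 0.504
grasp_force: 30.0
time_s: 40.25
position: [0.4559, -0.3965, 0.1715]
tcp_rot: [[1.0, -0.001, 0.003], [-0.001, -1.0, -0.003], [0.003, 0.003, -1.0]]
force: [-0.5, -0.1, -2.9]
opening: 0.503
grasp_force: 30.0
```

```bash
python3 -m inch '[[10,17,0,-1.6,3.5],[10,17,0,-1.6,3.5],[10,17,0,-1.6,3.5],[10,17,0,-1.6,3.5],[10,17,0,-1.6,3.5],[18.4,33.4,0,-3.2,3.5],[18.4,33.4,0,-3.2,3.5],[18.4,33.4,0,-3.2,3.5],[18.4,33.4,0,-3.2,3.5],[18.4,33.4,0,-3.2,3.5]]';python3 -m inch '[[0,0,0,0,3.5],[0,0,-2,0,3.5],[0,0,-4.5,0,3.5],[0,0,-6.5,0,3.5],[0,0,-7.2,0,3.5],[0,0,-7.2,0,3.5],[0,0,-7.2,0,3.5]]'
python3 - <<'E'
from h import *
snap('scene','s8')
b=cv2.imread('pics/s8.png')[190:350,200:400]
cv2.imwrite('pics/v8.png',cv2.resize(b,(625,500),interpolation=2))
print(readout.read_state()['position'])
E
```

```text
time_s: 41.08
position: [0.6391, -0.0559, 0.1664]
tcp_rot: [[0.999, -0.053, -0.004], [-0.053, -0.999, 0.004], [-0.005, -0.004, -1.0]]
force: [0.4, -1.0, -2.6]
opening: 0.504
grasp_force: 30.0
time_s: 41.67
position: [0.6385, -0.0622, 0.0964]
tcp_rot: [[0.998, -0.057, -0.003], [-0.057, -0.998, 0.001], [-0.003, -0.0, -1.0]]
force: [-0.2, 0.2, -2.0]
opening: 0.501
grasp_force: 30.0
[ 0.63954562 -0.06237717  0.09763628]
```

View pics/v8.png

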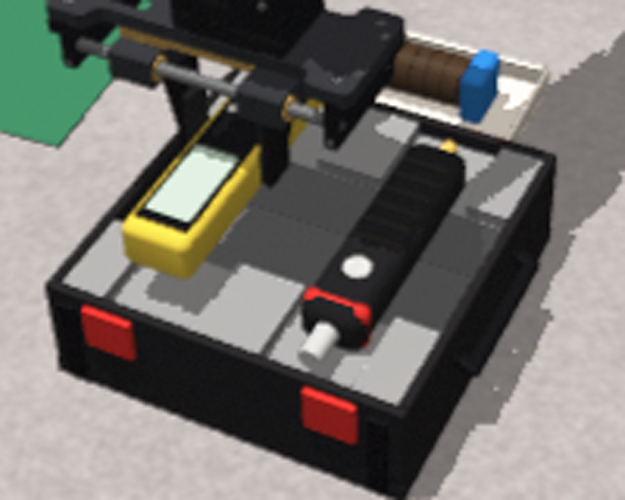

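The handle is flat in its slot. The meter hangs face up over its own slot, so I'll lower it.

```bash
python3 -m inch '[[0,0,-0.7,0,3.5],[0,0,-1.4,0,3.5],[0,0,-2,0,3.5],[0,0,-2.4,0,3.5],[0,0,-2.65,0,3.5],[0,0,-2.75,0,3.5],[0,0,-2.75,0,3.5]]'; python3 -m inch '[[0,0,-0.05,0,3.5],[0,0,-0.1,0,3.5],[0,0,-0.1,0,3.5]]'
```

```text
time_s: 42.3
position: [0.6392, -0.0617, 0.0697]
tcp_rot: [[0.998, -0.057, -0.0], [-0.057, -0.998, 0.0], [-0.0, -0.0, -1.0]]
force: [0.0, -0.0, -2.7]
opening: 0.502
grasp_force: 30.0
time_s: 42.55
position: [0.6395, -0.0618, 0.0692]
tcp_rot: [[0.998, -0.057, 0.0], [-0.057, -0.998, -0.0], [0.0, 0.0, -1.0]]
force: [0.4, 0.3, -2.4]
opening: 0.505
grasp_force: 30.0
```

```bash
python3 -m inch '[[0,0,-0.06,0,3.5],[0,0,-0.12,0,3.5],[0,0,-0.12,0,3.5]]'
```

```text
time_s: 42.8
position: [0.6396, -0.0618, 0.069]
tcp_rot: [[0.998, -0.056, 0.001], [-0.056, -0.998, -0.0], [0.001, 0.0, -1.0]]
force: [-3.0, 0.2, 4.6]
opening: 0.502
grasp_force: 30.0
```

Contact. I'll release, lift, retreat over the mat and check.

```bash
python3 -m inch '[[0,0,0,0,6],[0,0,0,0,6],[0,0,0,0,6],[0,0,0,0,6],[0,0,1,0,6],[0,0,4,0,6],[0,0,8,0,6],[0,0,12,0,6],[0,0,14,0,6],[0,0,14,0,6]]';python3 -m inch '[[-15,-30,0,0,6],[-15,-30,0,0,6],[-15,-30,0,0,6],[-15,-30,0,0,6],[-15,-30,0,0,6],[-15,-30,0,0,6],[-15,-30,0,0,6],[-15,-30,0,0,6],[-15,-30,0,0,6],[-15,-30,0,0,6]]'
python3 - <<'E'
from h import *
snap('top','t9');snap('scene','s9')
a=cv2.imread('pics/t9.png')[140:350,110:400];b=cv2.imread('pics/s9.png')[180:350,200:400]
cv2.imwrite('pics/v9.png',np.hstack([cv2.resize(a,(440,340),interpolation=2),cv2.resize(b,(360,340),interpolation=2)]))
E
```

```text
time_s: 43.63
position: [0.6433, -0.0627, 0.2151]
tcp_rot: [[0.998, -0.056, 0.013], [-0.056, -0.998, -0.004], [0.013, 0.003, -1.0]]
force: [0.8, -0.7, 1.0]
opening: 0.685
grasp_force: 0.0
time_s: 44.47
position: [0.4877, -0.364, 0.2071]
tcp_rot: [[0.998, -0.061, -0.001], [-0.061, -0.998, 0.001], [-0.001, -0.001, -1.0]]
force: [-0.2, 0.1, -0.0]
opening: 0.688
grasp_force: 0.0
```

View pics/v9.png

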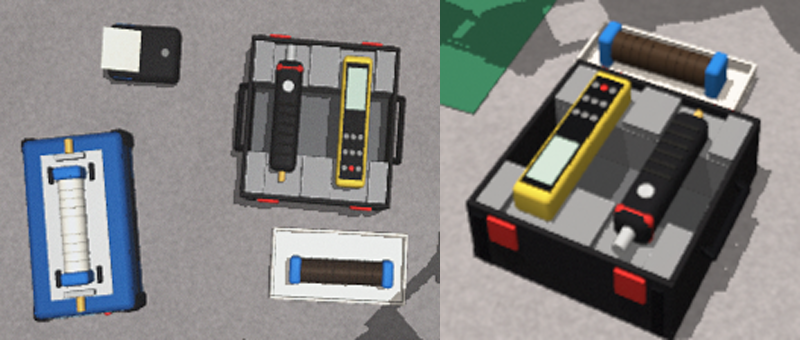

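Everything is in place: meter (355,120) and handle (287,115) in their slots, white filter (72,225) in the cradle, and sooty filter (340,270) in the tray.

```bash
python3 -c "
from rig import bot
print(bot.hand_in())"
```

```text
the job is handed in; nothing more can be done
None
```

The job is done and handed in at about 45 s of the 144 s allowed: the white filter is in the cradle, the sooty one is in the tray, the meter and handle are back face up in their slots, and the printer and pliers were not touched.

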